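# Fetch the lid from the sliding-door showcase and close the specimen jar

## Robot

A 6-joint arm with a two-finger parallel gripper is mounted at the origin on the work surface. World frame = base frame: x ahead of the robot, y to its left, z up, the work surface at z = 0. Lengths are in m, angles in rad, forces in N, time in s.
With the tool pointing down it reaches from about 0.35 to 0.775 m from the base axis. Payload 7.3 kg.
Tool frame: the origin (TCP) lies at the very end of the fingers, on their centre line; the grasp point (between the pads) lies grip_point_offset behind it (grip_point_offset is the distance from the TCP to the grasp point, in m); z points along the fingers, y is the direction in which the jaws open and shut (so a half turn about z gives the same grasp; the last joint's range is limited). The gripper opens to 92 mm and grips with 3 to 60 N. Pads are 19 mm wide; open, the fingers measure 130 mm over their backs; the gripper's body (75 mm by 190 mm) begins 47 mm behind the grasp point.
Start: joints at [0.97, 0.342, 1.524, -0, 1.275, -0.146], TCP at [0.231, 0.472, 0.227] pointing down, gripper open.
Joint ranges: [-2.53, 2.53], [-0.77, 2.02], [0.04, 2.7], [-1, 4.14], [0.28, 2.66], [-3.11, 3.11]. Speed limits (rad/s): [2.57, 2.57, 3.14, 3.14, 3.14, 3.14].

## Interface

Orientations are given as [roll, pitch, yaw] about the fixed x, y, z axes, in that order (R = Rz(yaw) Ry(pitch) Rx(roll)).
In Python, from cell import * gives the robot as it stands.
- The arm moves only by the shell command python3 -m inch 'ROWS' [OPENING] [FORCE]. ROWS is JSON, a list that holds one entry, the list of rows, each a list of 4 numbers: the shift along the tool's x, y, z in mm, then the turn about the tool's z in rad. In form: [[[x, y, z, roll], ...]]. A call has 1 to 10 rows; each row shifts and turns the commanded pose from where the row before left it, along the tool's axes as they then stand; what a row does not reach is not made up. A row lasts 1/8 s, in which the tool goes at most 62.5 mm and 10.7 degrees, less where a joint would pass 70% of its speed; a pose out of reach is approached as far as the arm can. A call with a gripper value outside its range is refused whole. OPENING is the closure, from -1 (fully open) to 1 (shut), set as the call begins (- or left out, the last holds). The fingers move at their own pace and stop on an object; FORCE is the grip in N (left out, the last holds). Time passes only in rows, so rows that do not move let the fingers close. It gives the time, the measured TCP pose, the force and the opening at its end, in the units of the state.
- observe(): the state, without advancing time (a new reading comes with each control period).
- read_camera(name): name is "scene" or "top"; returns a dict with "img" (480x640x3 uint8, blue, green, red), "fx", "fy", "cx", "cy" (pixels), "eye" and "rotation" of the camera in the world. Camera axes: x right, y down, z forward; pixel columns grow to the right and rows downward; lengths in m; the calibration is good to about 2 mm. A picture is of the moment at which its call begins. There is no depth.
- hand_in(): hands the job in, once; it reports no verdict.
Trained networks look in the newest picture that a camera, given by its name, has taken for a name from the list of things; names that differ only in an ending like _2 or _b are one class to them, and where a whole thing is asked for, a point or a joint stands for the part that bears it (a point fixed in the world has none). Each returns a list of dicts, best first, with "conf" (0 to 1); they miss things now and then, are a little off and sometimes report something else, mostly with a low value. They report only what shows in the picture. A call takes as long as a camera call. They do not tell look-alikes from the thing itself.
- boxes_of(camera, label): "at" ([row, column] in pixels, amid what is visible of it).
- place_of(camera, label): "at" ([row, column] in pixels: a listed point, or the origin of a listed thing).
The state is a dict: "time": time; "qpos": joint angles; "qvel": joint speeds; "joint_efforts": joint torques, N m; "tool_pos": TCP position; "tool_rot": TCP orientation; "contact_force": force on the tool from outside, world axes, zero at the start; "torque": the same for the moment, N m; "opening": finger opening in m.
Only numpy, scipy, OpenCV 4.12 (cv2) and the standard library are available. Lean on these libraries where they do the work, as an engineer would, in place of code of your own. Each camera call takes 0.05 s, during which the arm holds its last target. There are 200 camera calls.

## Task

The open amber specimen jar is missing its blue lid, which lies in the sloping showcase: slide the door above the lid well open behind its neighbour, leaving the other door as it is, and take the lid out. Set it gently onto the jar so that it sits fully seated and level on the rim, and let go; do not shift the jar or disturb the other pieces.

Things in the scene. Friction and masses are not known exactly. Their poses are not given: they have to be found in the camera images.
- case: Grey showcase fixed to the table, 250 mm deep (its x), 460 wide (its y). Origin: centre of its underside; x points from its low front (robot side) to its high back, z up. Its top is two clear sliding doors in a plane that slopes up at 30 deg towards +x: 65 mm high at x = -115, 131 at x = 0, 198 at x = +115 mm. Left half: +y, right half: -y, no wall between them
- case_floor (a point): Centre of the level felt floor inside the showcase, 28 mm above the table. Axes as the case. The floor runs from x -113 to +80 and y -215 to +215 mm of the case; behind it is a 48 mm high step with little fixed exhibits. The front rim, with the door track, ends at x -105 mm and is 76 mm high: lift things straight up past it
- case_lamp (a point): Centre of the fixed strip lamp over the doors: 18 mm deep (x), 460 wide (y), 18 high, at x +8, z 322 mm of the case; posts at the back corners (x +132, y +-220). It is right over the door grips and close behind the lid, so the tool must come leaning in from the front, pointing forward and down, about 30 deg from vertical (square to the doors)
- door_left (a joint): Sliding of the left (+y) door, m: 0 shut, 0.165 fully open. It grows as the door moves to the case's -y, beneath the right door. Friction about 2 N plus 6 N s/m; it stays where it is left. Fully open leaves a gap of y +50 to +215 mm over the case's left half.
- door_right (a joint): Sliding of the right (-y) door, m: 0 shut, 0.165 fully open. It grows as the door moves to the case's +y, above the left door. Same friction. Fully open leaves a gap of y -50 to -215 mm over the right half.
- door_left_grip (a point): Grip point on the left door's blue upright fin: 12 mm thick along y (pinch it that way), 40 mm long up the slope (point at mid-length), square to the doors. The point is 42 mm above the door plane; the fin ends 12 mm above it; the highest door surface is 16 mm above the plane. At y = +197 mm of the case when shut. Axes: x up the slope, y as the case, z out of the doors
- door_right_grip (a point): The same for the orange fin of the right door; y = -197 mm of the case when shut. Same sizes and axes.
- lid: Loose lid, about 150 g: white plug 70 mm diameter x 8 below, blue disc 100 diameter x 6 (8 to 14 mm above the origin), dark wooden grip fin 44 long (its x), 12 thick (its y), 14 to 58 mm above the origin. Origin: centre of plug underside; z up. Level on the floor of the left or right half of the case under that half's door (shut or ajar by up to 20 mm), fin within 15 deg of the case's x
- jar: Loose open amber glass jar, about 0.5 kg, 88 mm outside diameter, 100 mm high, wall 4 mm (mouth 80 mm), cork filling low inside. Stands on the table to the left or right of the showcase's front. Origin: centre of its underside, z up. With the lid seated its disc rests on the rim: the lid's origin is then 92 mm above the jar's.
- jar_closed: Same jar with its own lid already on, one piece, 150 mm high, on the other side of the case; leave alone. Origin: centre of underside.
- figurine_yellow: Yellow figurine on a 48 mm round base, 63 mm high, on the floor of the other half of the case (never the lid's half). Origin: centre of underside.
- figurine_green: Green figurine with red head, 48 mm base, 63 mm high, on the table before the case. Origin: centre of underside.
- figurine_red: Red figurine with white head, 48 mm base, 63 mm high, on the table before the case. Origin: centre of underside.
- vial_sand: Corked vial with brown filling, 38 mm diameter, 84 mm high, on the table. Origin: centre of underside.
- vial_moss: Corked vial with green filling, 38 mm diameter, 84 mm high, on the table. Origin: centre of underside.
- bronze_cross: Flat bronze cross, 110 x 75 x 10 mm, lying on the table. Origin: centre of underside.
Mind the look-alikes: they are no part of the job. Leave any green or purple look-alike of the jar alone.

How it is judged:
On the way:
1. the door above the lid is slid well open (more than 120 mm of its 165 mm) (((y of figurine_yellow in the frame of case below 0 m and value of joint door_left above 0.12 m) or (y of figurine_yellow in the frame of case above 0 m and value of joint door_right above 0.12 m))), for 0.1 s.
At the end, for the whole second after the job is handed in: The lid rests level (within 3.4 deg) on the open jar's rim, plug inside the mouth (its origin 88.5 to 95.5 mm above the jar's and within 9 mm of its axis), released and at rest; the jar stands upright on the table within 50 mm of where it was (z of lid in the frame of jar between 0.0885 and 0.0955 m and horizontal distance between lid and jar below 0.009 m and angle between each of lid, jar's own z axis and vertical below 0.06 rad and height (world z) of jar below 0.006 m and linear speed of lid below 0.02 m/s and distance of jar from where it was at the start of the episode below 0.05 m); the robot touches nothing.
It fails at once if the other door, which does not cover the lid, is opened more than 40 mm ((y of figurine_yellow in the frame of case below 0 m and value of joint door_right above 0.04 m) or (y of figurine_yellow in the frame of case above 0 m and value of joint door_left above 0.04 m)).
It fails at once if the lid is dropped, struck or pressed on the jar with more than 40 N (contact force between lid and jar above 40 N).
It fails at once if the jar is tipped more than 20 deg or shifted more than 50 mm (angle between jar's own z axis and vertical above 0.35 rad or distance of jar from where it was at the start of the episode above 0.05 m).
It fails at once if another piece is shifted more than 40 mm or tipped over (distance of any of figurine_green, figurine_red, vial_sand, vial_moss, bronze_cross, jar_closed, figurine_yellow from where it was at the start of the episode above 0.04 m or angle between any of figurine_green, figurine_red, vial_sand, vial_moss, bronze_cross, jar_closed, figurine_yellow's own z axis and vertical above 0.5 rad).
It also fails if it takes over 58 s, if anything falls off the work surface, if the arm or the gripper's body presses on something with over 40 N, if the wrist force passes 120 N, or if a joint passes its speed limit or range.

## Working session

There is one attempt and no reset: what is moved stays moved. The work goes in short steps, Python scripts to look and compute and a shell command to move; the robot and the scene stay as the last step left them, time stands still between calls to the robot, and variables do not carry over. Pictures are saved under pics/ and viewed, about 8 in all and at most 12, crops included, and the job is handed in when it is done.

```bash
ls; mkdir -p pics
cat > h.py <<'E'
from cell import *
import numpy as np, cv2
from scipy.spatial.transform import Rotation as Ro
def ray(c,at):
    d=np.array([(at[1]-c["cx"])/c["fx"],(at[0]-c["cy"])/c["fy"],1.0])
    return np.array(c["eye"]),np.array(c["rotation"])@d
def onz(c,at,z):
    e,d=ray(c,at); return e+d*(z-e[2])/d[2]
def proj(c,p):
    q=np.array(c["rotation"]).T@(np.array(p)-np.array(c["eye"]))
    return [q[1]/q[2]*c["fy"]+c["cy"],q[0]/q[2]*c["fx"]+c["cx"]]
def tri(ca,a,cb,b):
    e1,d1=ray(ca,a);e2,d2=ray(cb,b)
    d1=d1/np.linalg.norm(d1);d2=d2/np.linalg.norm(d2)
    s=np.linalg.lstsq(np.stack([d1,-d2],1),e2-e1,rcond=None)[0]
    p,q=e1+d1*s[0],e2+d2*s[1]
    return (p+q)/2,np.linalg.norm(p-q)
E
cat > a.py <<'E'
from h import *
np.set_printoptions(precision=4,suppress=True)
C={n:read_camera(n) for n in("scene","top")}
for n in C: cv2.imwrite(f"pics/{n}0.png",C[n]["img"]); print(n,np.array(C[n]["eye"]),C[n]["fx"])
for l in "case case_floor case_lamp door_left_grip door_right_grip lid jar jar_closed figurine_yellow figurine_green figurine_red vial_sand vial_moss bronze_cross".split():
    r={n:place_of(n,l)[:3] for n in C}
    print(l,{n:[(np.round(x["at"],1).tolist(),round(x["conf"],2)) for x in r[n]] for n in r})
    if r["scene"] and r["top"]:
        p,e=tri(C["scene"],r["scene"][0]["at"],C["top"],r["top"][0]["at"]); print("   tri",p,e)
s=observe(); print(s["tool_pos"],s["tool_rot"],s["opening"],s["time"]); print(grip_point_offset)
E
python3 a.py
```

```text
pics
scene [ 0.7787 -0.5585  0.9861] 483.21161227384715
top [ 0.3601 -0.0045  1.8347] 588.8578995952143
case {'scene': [([320.4, 363.0], 0.69)], 'top': [([197.4, 294.8], 0.82), ([195.4, 234.1], 0.75)]}Traceback (most recent call last):
  File "a.py", line 9, in <module>
    p,e=tri(C["scene"],r["scene"][0]["at"],C["top"],r["top"][0]["at"]); print("   tri",p,e)
        ~~~^^^^^^^^^^^^^^^^^^^^^^^^^^^^^^^^^^^^^^^^^^^^^^^^^^^^^^^^^^^
  File "h.py", line 15, in tri
    s=np.linalg.lstsq(np.stack([d1,-d2],1),e2-e1,rcond=None)[0]
                      ~~~~~~~~^^^^^^^^^^^^
    axis = normalize_axis_index(axis, result_ndim)
numpy.exceptions.AxisError: axis 1 is out of bounds for array of dimension 1
```

```bash
sed -i 's/np.array(c\["rotation"\])/Ro.from_euler("xyz",c["rotation"]).as_matrix()/' h.py; python3 -c "
from cell import *
print(read_camera('top')['rotation'])"; python3 a.py
```

```text
[-3.09689669 -0.02073502 -1.57024947]
scene [ 0.7787 -0.5585  0.9861] 483.21161227384715
top [ 0.3601 -0.0045  1.8347] 588.8578995952143
case {'scene': [([320.0, 362.6], 0.66)], 'top': [([195.2, 296.9], 0.79)]}
   tri [ 0.5762 -0.0118  0.0239] 0.0023682880348912957
case_floor {'scene': [], 'top': [([183.9, 365.8], 0.54)]}
case_lamp {'scene': [([233.0, 382.3], 0.61), ([297.6, 273.4], 0.53)], 'top': [([176.6, 291.5], 0.89)]}
   tri [0.5855 0.0016 0.321 ] 0.009821234161292946
door_left_grip {'scene': [([217.4, 401.1], 0.68)], 'top': [([192.1, 230.1], 0.6)]}
   tri [0.5612 0.1741 0.1912] 0.00905715842813182
door_right_grip {'scene': [([358.3, 323.5], 0.62)], 'top': [([184.2, 363.9], 0.73)]}
   tri [ 0.588  -0.2035  0.1725] 0.008291688516747735
lid {'scene': [], 'top': []}
jar {'scene': [([385.7, 140.9], 0.92), ([427.8, 207.7], 0.75)], 'top': [([197.9, 435.8], 0.88), ([244.0, 417.7], 0.7), ([301.6, 418.4], 0.67)]}
   tri [ 0.496  -0.4076  0.3907] 0.12398875455205906
jar_closed {'scene': [([198.2, 387.4], 0.86), ([353.3, 327.7], 0.48), ([219.6, 397.2], 0.19)], 'top': [([240.7, 163.1], 0.66
[... 200 characters left out ...]
.0491 0.004 ] 0.004679700099537322
figurine_red {'scene': [([297.9, 277.6], 0.92)], 'top': [([262.4, 311.9], 0.48), ([242.9, 413.6], 0.17)]}
   tri [ 0.3697 -0.0583  0.0068] 0.0006595758741435254
vial_sand {'scene': [([229.1, 328.2], 0.85)], 'top': [([267.8, 225.2], 0.52)]}
   tri [ 0.3516  0.2114 -0.0122] 0.0034165236198117387
vial_moss {'scene': [([359.5, 199.3], 0.82)], 'top': [([279.8, 384.1], 0.58)]}
   tri [ 0.3164 -0.2822  0.007 ] 0.0007463442690214398
bronze_cross {'scene': [([333.2, 241.1], 0.74), ([228.2, 330.0], 0.3)], 'top': [([268.0, 350.1], 0.9)]}
   tri [ 0.3519 -0.1782 -0.    ] 0.0020945983798180924
[0.2306 0.4717 0.2267] [3.1415 0.     2.6868] 0.09160166954409249 1.75
0.0188
```

View pics/scene0.png

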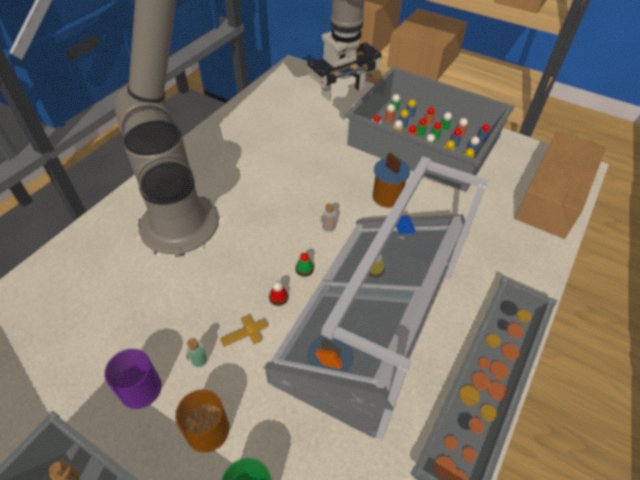

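View pics/top0.png

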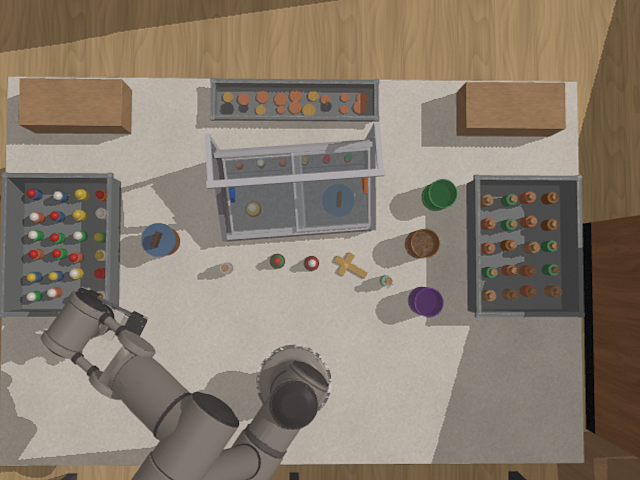

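```bash
python3 -c "
import cv2
a=cv2.imread('pics/top0.png')[120:260,195:395]; cv2.imwrite('pics/c1.png',cv2.resize(a,None,fx=4,fy=4,interpolation=cv2.INTER_CUBIC))
a=cv2.imread('pics/scene0.png')[150:450,160:500]; cv2.imwrite('pics/c2.png',cv2.resize(a,None,fx=2,fy=2,interpolation=cv2.INTER_CUBIC))"
```

```text
(no output)
```

View pics/c1.png

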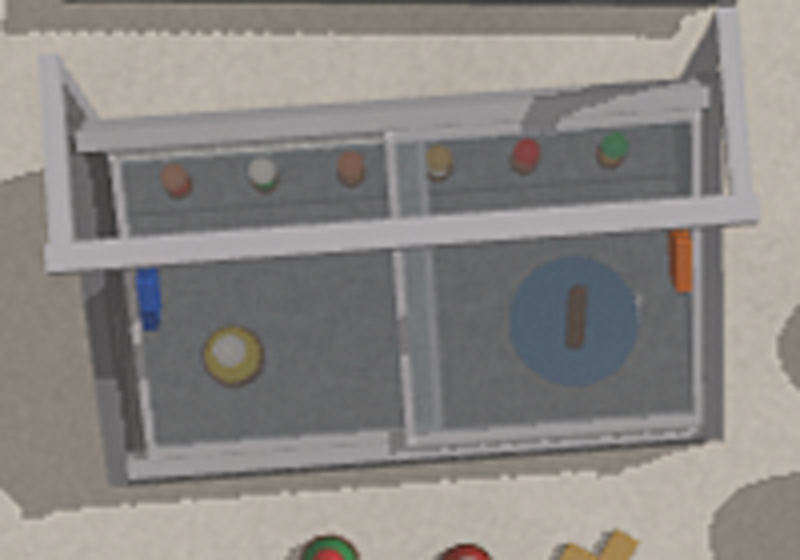

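View pics/c2.png

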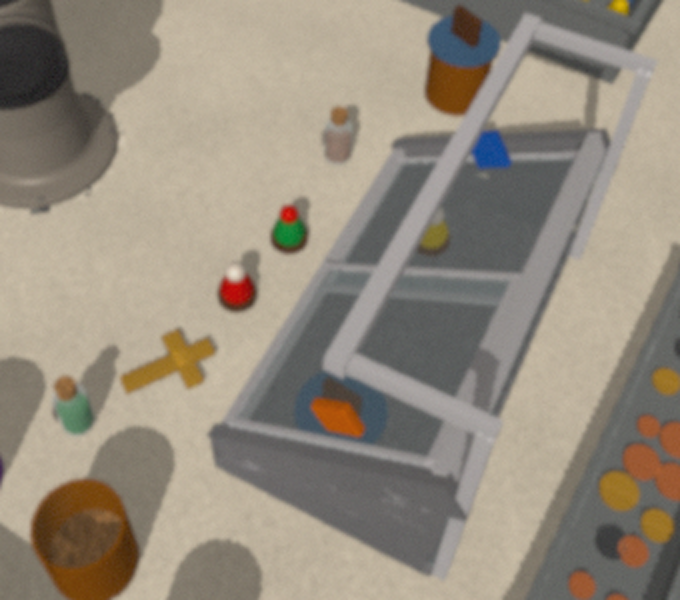

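```bash
cat > b.py <<'E'
from h import *
from scipy.optimize import least_squares
np.set_printoptions(precision=4,suppress=True)
C={n:read_camera(n) for n in("scene","top")}
T=lambda c,r:("top",[120+r/4,195+c/4]); S=lambda c,r:("scene",[150+r/2,160+c/2])
M=[((8,230,322),T(47,257)),((8,-230,322),T(757,210)),((-125,230,0),T(113,485)),((-125,-230,0),T(720,440)),
((8,-230,322),S(340,365)),((8,230,322),S(532,20)),((125,-230,0),S(437,575)),((-125,-230,0),S(220,465))]
def w(v,p):
    c,s=np.cos(v[2]),np.sin(v[2]);x,y,z=np.array(p)/1000
    return np.array([v[0]+c*x-s*y,v[1]+s*x+c*y,z])
f=lambda v:np.concatenate([np.array(proj(C[o[0]],w(v,p)))-o[1] for p,o in M])
r=least_squares(f,[.576,-.012,.08],loss='soft_l1'); v=r.x; print("case",v,np.degrees(v[2])); print(f(v).reshape(-1,2))
n=np.array([-.5,0,np.sin(np.pi/3)])*1000
for nm,y,t,sc in(("R",-197,T(683,261),S(338,415)),("L",197,T(149,299),S(491,148))):
    g=np.array([0,y,131])+.042*n
    print(nm,"expected grip shut",w(v,g),[np.round(proj(C[k],w(v,g)),1) for k in C],"seen",t[1],sc[1])
    print("  seen onz grip", onz(C["top"],t[1],.131+.042*.866))
print("lid disc",onz(C["top"],T(573,321)[1],.042),"fin",onz(C["top"],T(576,317)[1],.086), "fin ends",onz(C["top"],T(577,286)[1],.086),onz(C["top"],T(575,348)[1],.086))
for n_,a in C.items():
    hsv=cv2.cvtColor(a["img"],cv2.COLOR_BGR2HSV); m=cv2.inRange(hsv,(5,100,40),(20,255,255))
    k,l,st,ce=cv2.connectedComponentsWithStats(m)
    for i in range(1,k):
        if st[i,4]>250: print(n_,st[i],ce[i][::-1])
for at in [x["at"] for x in place_of("top","jar")]: print("jar top z0",onz(C["top"],at,0))
for at in [x["at"] for x in place_of("scene","jar")]: print("jar sc z0",onz(C["scene"],at,0))
E
python3 b.py
```

```text
case [ 0.5792 -0.0019  0.0854] 4.890444984886396
[[ 0.5718 -2.3655]
 [-2.1287 -2.3523]
 [ 0.1583  0.2817]
 [-0.9095 -4.5083]
 [ 1.1987 -0.3416]
 [ 0.0412  0.3763]
 [ 0.1888 -1.2582]
 [ 0.1492 -1.0472]]
R expected grip shut [ 0.5751 -0.2     0.1674] [array([354.5, 320.7]), array([190.1, 363.3])] seen [185.25, 365.75] [357.5, 329.0]
  seen onz grip [ 0.5891 -0.207   0.1674]
L expected grip shut [0.5415 0.1926 0.1674] [array([216. , 397.3]), array([201.5, 225.2])] seen [194.75, 232.25] [224.0, 405.5]
  seen onz grip [0.5607 0.1727 0.1674]
lid disc [ 0.5599 -0.1377  0.042 ] fin [ 0.558  -0.1367  0.086 ] fin ends [ 0.5813 -0.1375  0.086 ] [ 0.5348 -0.1359  0.086 ]
scene [ 359    0  183  132 9373] [ 56.3059 443.235 ]
scene [ 432    0  141   33 2425] [ 10.7497 519.772 ]
scene [  498    97   142   383 36658] [306.4363 585.801 ]
scene [ 61 124  59  45 586] [146.4846  90.3874]
scene [ 24 173  27  22 273] [183.4652  37.4249]
scene [373 178  32  30 601] [192.6522 386.2097]
scene [221 315  46  31 631] [331.3502 245.691 ]
scene [315 348  27  21 376] [357.6436 328.6516]
scene [479 358  30  21 376] [367.75   494.5984]
scene [459 372  48  34 880] [388.9523 481.5864]
scene [ 176  390   53   63 2539] [420.4833 202.2131]
scene [434 456  34  24 524] [469.084  448.0172]
scene [ 49 462  30  18 446] [471.3969  62.7108]
top [    0     0   640   480 66989] [141.6431 412.6023]
top [  19   79  113   55 5869] [105.5613  74.9577]
top [ 457   82  108   54 5575] [108.7177 510.5869]
top [405 229  35  29 710] [243.2775 422.6606]
top [335 253  32  25 336] [265.5714 348.7113]
top [  0 466  85  14 461] [471.026   25.8351]
jar top z0 [ 0.583  -0.4474  0.    ]
jar top z0 [ 0.2528 -0.3927  0.    ]
jar top z0 [ 0.424  -0.3925  0.    ]
jar sc z0 [ 0.2503 -0.3955  0.    ]
jar sc z0 [ 0.4281 -0.3862  0.    ]
```

Run:
```python
from h import *
np.set_printoptions(precision=4,suppress=True)
C={n:read_camera(n) for n in("scene","top")}
print("R",tri(C["scene"],[357.5,329],C["top"],[185.25,365.75])); print("L",tri(C["scene"],[224,405.5],C["top"],[194.75,232.25]))
print("lid",tri(C["scene"],[150+412/2,160+345/2],C["top"],[120+321/4,195+573/4]))
s=observe(); print(s["time"],s["qpos"],s["tool_rot"])
```

```text
R (array([ 0.5906, -0.2038,  0.1783]), np.float64(0.007177179037015465))
L (array([0.5648, 0.1745, 0.1706]), np.float64(0.009793404149703259))
lid (array([ 0.5633, -0.1358,  0.0401]), np.float64(0.0075473396619437855))
2.05 [ 0.97    0.342   1.5241 -0.      1.2754 -0.146 ] [3.1415 0.0001 2.6868]
```

```bash
python3 -m inch '[[[0,0,-50,-0.18],[0,0,-50,-0.18],[0,0,-50,-0.179],[0,0,-50,0],[0,0,-50,0]]]' -1; python3 -m inch '[[[-23,-56,0,0],[-23,-56,0,0],[-23,-56,0,0],[-23,-56,0,0],[-23,-56,0,0],[-23,-56,0,0],[-23,-56,0,0],[-23,-56,0,0]]]'
```

```text
time: 2.68
tool_pos: [0.2304, 0.4713, 0.4785]
tool_rot: [3.141, 0.0, -3.057]
contact_force: [0.6, 1.7, -0.4]
opening: 0.0918
time: 3.68
tool_pos: [0.4521, 0.0388, 0.4769]
tool_rot: [3.141, 0.001, -3.058]
contact_force: [1.7, -0.2, -0.2]
opening: 0.0916
```

```bash
python3 -m inch '[[[-60,0,0,0],[-60,0,0,0],[-60,0,0,0],[-60,0,0,0],[-60,0,0,0],[-60,0,0,0],[-60,0,0,0]]]'; python3 -c "
from cell import *;s=observe();print(s['qpos'])"
```

```text
time: 4.55
tool_pos: [0.7557, 0.0655, 0.4102]
tool_rot: [3.141, 0.083, -3.057]
contact_force: [0.7, 0.3, 0.1]
opening: 0.0918
[-0.01821788  0.89643254  0.03777835  0.01066029  2.12533597 -1.66717575]
```

```bash
python3 -m inch '[[[-60,0,-10,0],[-60,0,-10,0],[-60,0,-10,0],[-60,0,-10,0]]]'; python3 -c "
from cell import *;s=observe();print(s['qpos'])"
```

```text
time: 5.05
tool_pos: [0.8269, 0.0712, 0.3805]
tool_rot: [3.141, 0.233, -3.058]
contact_force: [0.1, 0.0, 0.4]
opening: 0.0916
[-0.01538219  0.94684202  0.03734812  0.02520827  1.92579235 -1.65877045]
```

```bash
python3 -m inch '[[[-60,0,-10,0],[-60,0,-10,0],[-60,0,-10,0],[-60,0,-10,0]]]'; python3 -c "
from cell import *;s=observe();print(s['qpos'])"
```

```text
time: 5.55
tool_pos: [0.8799, 0.0754, 0.3876]
tool_rot: [3.141, 0.392, -3.058]
contact_force: [-0.2, 0.5, -0.1]
opening: 0.092
[-0.01513147  0.95804505  0.0373145   0.03941434  1.75616646 -1.65508158]
```

```bash
python3 -m inch '[[[-60,0,-10,0],[-60,0,-10,0],[-60,0,-10,0]]]'; python3 -c "
from cell import *;s=observe();print(s['qpos'])"
```

```text
time: 5.92
tool_pos: [0.9082, 0.0776, 0.4156]
tool_rot: [3.14, 0.514, -3.058]
contact_force: [-0.3, 0.2, 0.5]
opening: 0.0916
[-0.01629942  0.9436383   0.03717081  0.05048275  1.64862536 -1.65409781]
```

```bash
cat > d.py <<'E'
import sys
from h import *
def delta(g,back=0):
    "mm in tool axes for grasp point to reach g, stopping back (m) short along tool z"
    s=observe();R=Ro.from_euler("xyz",s["tool_rot"]).as_matrix()
    d=R.T@(np.array(g)-np.array(s["tool_pos"])); d[2]+=grip_point_offset-back
    return np.round(d*1000,1)
if __name__=="__main__":
    a=list(map(float,sys.argv[1:])); print(delta(a[:3],a[3] if len(a)>3 else 0))
E
python3 -m inch '[[[30,0,-50,0],[30,0,-50,0],[54,0,-26,0],[54,0,-26,0],[54,0,-26,0],[54,0,-26,0],[54,0,-26,0],[54,0,-26,0]]]'; python3 d.py .589 -.2035 .176 .13
```

```text
time: 6.92
tool_pos: [0.4654, 0.04, 0.4463]
tool_rot: [3.141, 0.515, -3.057]
contact_force: [-0.7, -0.8, -0.1]
opening: 0.0919
[  43.9 -253.1  174.4]
```

```bash
python3 -m inch '[[[9,-50,0,0],[9,-50,0,0],[9,-51,0,0],[9,-51,0,0],[8,-51,0,0],[0,0,58,0],[0,0,58,0],[0,0,58,0],[0,0,0,0]]]'
python3 - <<'E'
from d import *
c=read_camera("scene");t=read_camera("top")
print(observe()["tool_pos"],observe()["tool_rot"])
for n in("scene","top"): print([(x["at"],x["conf"]) for x in place_of(n,"door_right_grip")])
a=cv2.resize(c["img"][200:430,220:480],None,fx=2,fy=2);b=cv2.resize(t["img"][130:260,300:400],None,fx=2.6,fy=3.54)
b=cv2.resize(t["img"][130:260,290:390],(354,460)); cv2.imwrite("pics/p5.png",np.hstack([a[:,:440],b]))
E
```

```text
time: 8.05
tool_pos: [0.5352, -0.2066, 0.2682]
tool_rot: [3.135, 0.508, -3.059]
contact_force: [0.3, 1.3, 0.7]
opening: 0.0919
[ 0.53594792 -0.20825855  0.27336113] [-3.14151085  0.51390288 -3.0567203 ]
[([354.8, 323.7], 0.98), ([234.1, 384.3], 0.23)]
[([194.4, 231.0], 0.73), ([185.6, 364.7], 0.66)]
```

View pics/p5.png

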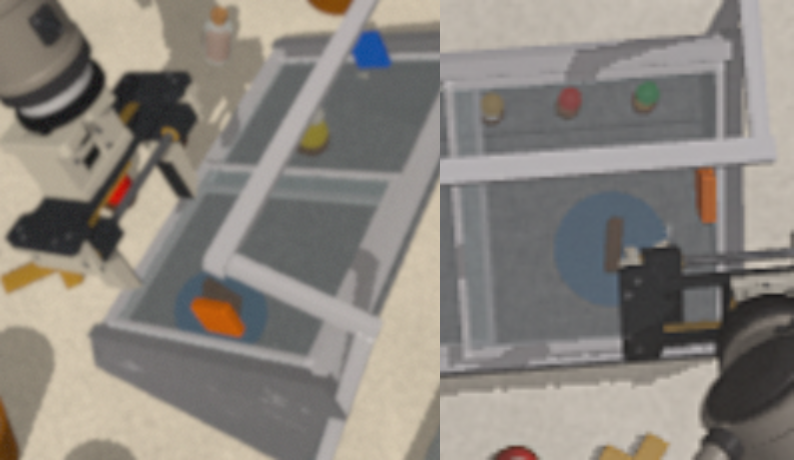

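Run:
```python
from d import *
np.set_printoptions(precision=4,suppress=True)
c=read_camera("scene");t=read_camera("top");s=observe();R=Ro.from_euler("xyz",s["tool_rot"]).as_matrix();p=np.array(s["tool_pos"])
for k in(-.05,0,.05): print(proj(c,p+R[:,1]*k),proj(t,p+R[:,1]*k))
a=[x["at"] for x in place_of("scene","door_right_grip")][0];b=[x["at"] for x in place_of("top","door_right_grip") if x["at"][1]>300][0]
print(a,b,tri(c,a,t,b))
for g in[(.589,-.2035,.176),(.586,-.205,.173)]: print(proj(c,g),proj(t,g),delta(g))
```

```text
[np.float64(341.54929015783694), np.float64(284.8536835394942)] [np.float64(198.13124790504955), np.float64(389.96501232084927)]
[np.float64(318.04978224552457), np.float64(299.4157508951537)] [np.float64(199.6465885234915), np.float64(371.3423547454025)]
[np.float64(296.1359494428335), np.float64(312.99521436665253)] [np.float64(201.16408000896047), np.float64(352.6932642613096)]
[353.7, 326.4] [187.6, 364.4] (array([ 0.5834, -0.2   ,  0.1793]), np.float64(0.006216102065683261))
[np.float64(357.5900438395449), np.float64(326.2974857519796)] [np.float64(184.87126390677093), np.float64(364.8744886358099)] [  1.6   0.7 130.4]
[np.float64(358.1703418699461), np.float64(324.4239247225893)] [np.float64(186.06741378099053), np.float64(365.2792414889982)] [  5.8  -0.6 131.5]
```

```bash
python3 -m inch '[[[2,0,50,0],[0,0,40,0],[0,0,25,0],[0,0,9,0],[0,0,0,0]]]'; python3 -m inch '[[[0,0,0,0],[0,0,0,0],[0,0,0,0],[0,0,0,0],[0,0,0,0]]]' 1 25
```

```text
time: 9.07
tool_pos: [0.5946, -0.2031, 0.1636]
tool_rot: [3.141, 0.513, -3.057]
contact_force: [0.4, 0.2, 0.6]
opening: 0.092
time: 9.7
tool_pos: [0.5945, -0.203, 0.1632]
tool_rot: [3.14, 0.513, -3.058]
contact_force: [0.8, 0.6, 0.2]
opening: 0.0465
```

```bash
python3 -m inch '[[[0,0,0,0],[0,0,0,0],[0,0,0,0],[0,0,0,0],[0,0,0,0]]]'
```

```text
time: 10.32
tool_pos: [0.5943, -0.2007, 0.163]
tool_rot: [3.136, 0.512, -3.058]
contact_force: [0.9, 8.5, 2.7]
opening: 0.0119
```

```bash
python3 -m inch '[[[0,16,0,0],[0,20,0,0],[0,20,0,0],[0,20,0,0],[0,20,0,0],[0,20,0,0],[0,20,0,0],[0,20,0,0],[0,4,0,0],[0,0,0,0]]]'
```

```text
time: 11.58
tool_pos: [0.5819, -0.0417, 0.1631]
tool_rot: [3.14, 0.514, -3.057]
contact_force: [15.3, 3.4, -12.1]
opening: 0.012
```

```bash
python3 -m inch '[[[0,0,0,0],[0,0,0,0],[0,0,0,0],[0,0,0,0],[0,0,0,0]]]' -1; python3 -m inch '[[[0,0,-25,0],[0,0,-45,0],[0,0,-45,0],[0,0,-45,0],[0,50,0,0],[0,50,0,0],[0,50,0,0],[0,0,0,0]]]'
cat > e.py <<'E'
from d import *
np.set_printoptions(precision=4,suppress=True)
c=read_camera("scene");t=read_camera("top");print(observe()["time"],observe()["tool_pos"])
P={}
for l in("lid","jar","door_right_grip","door_left_grip"):
    for n,k in(("scene",c),("top",t)):
        P[l,n]=[(np.round(x["at"],1).tolist(),round(x["conf"],2)) for x in place_of(n,l)]; print(l,n,P[l,n])
if P["lid","scene"] and P["lid","top"]: print("lid tri",tri(c,P["lid","scene"][0][0],t,P["lid","top"][0][0]))
for n in("scene","top"):
  for a,_ in P["lid",n]: print("lid",n,onz(c if n=="scene" else t,a,.028))
a=cv2.resize(c["img"][200:460,160:400],(480,520),interpolation=cv2.INTER_CUBIC);b=cv2.resize(t["img"][140:270,300:380],(320,520),interpolation=cv2.INTER_CUBIC); cv2.imwrite("pics/p6.png",np.hstack([a,b]))
E
python3 e.py
```

```text
time: 12.2
tool_pos: [0.581, -0.0436, 0.1634]
tool_rot: [3.14, 0.513, -3.058]
contact_force: [-0.5, 0.2, -0.0]
opening: 0.0576
time: 13.2
tool_pos: [0.4893, 0.1026, 0.303]
tool_rot: [3.14, 0.513, -3.052]
contact_force: [0.0, -0.6, 0.3]
opening: 0.0917
13.3 [0.49   0.0995 0.3029]
lid scene [([353.6, 331.6], 0.84)]
lid top [([197.8, 335.6], 0.59)]
jar scene [([390.1, 142.0], 0.87), ([430.1, 207.8], 0.86)]
jar top [([298.6, 418.3], 0.86), ([198.4, 436.0], 0.8), ([243.1, 417.7], 0.59), ([194.7, 230.3], 0.49)]
door_right_grip scene [([292.0, 361.5], 0.81)]
door_right_grip top [([190.3, 308.2], 0.85)]
door_left_grip scene [([218.3, 399.3], 0.79)]
door_left_grip top [([194.1, 232.4], 0.59), ([190.7, 308.1], 0.58)]
lid tri (array([ 0.565 , -0.1307,  0.0449]), np.float64(0.004841352111893189))
lid scene [ 0.5592 -0.1245  0.028 ]
lid top [ 0.569  -0.1306  0.028 ]
```

View pics/p6.png

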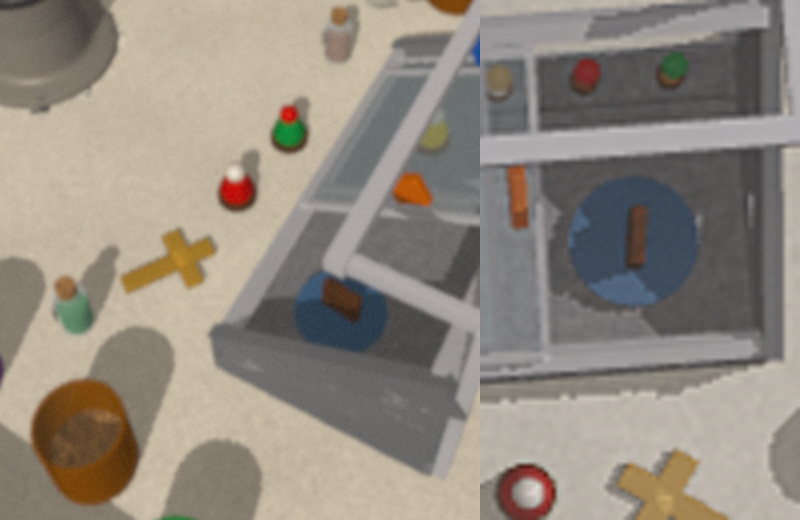

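Run:
```python
from d import *
c=read_camera("scene");t=read_camera("top")
print("scene disc",onz(c,[356.5,330.5],.042),"top",onz(t,[200.25,338.25],.042),"fin top",onz(t,[199,339.25],.086))
print(tri(c,[356.5,330.5],t,[200.25,338.25]))
print(delta((.559,-.136,.082),.10),delta((.559,-.136,.082)))
```

```text
scene disc [ 0.56386426 -0.1378538   0.042     ] top [ 0.55990308 -0.13772438  0.042     ] fin top [ 0.55875476 -0.13745024  0.086     ]
(array([ 0.56168251, -0.13712223,  0.03828721]), np.float64(0.0032426163972234822))
[  65.6 -239.8  135.1] [  65.6 -239.8  235.1]
```

```bash
python3 -m inch '[[[12,-48,-5,0],[13,-48,0,0],[13,-48,0,0],[13,-48,0,0],[14,-49,0,0],[0,0,45,0],[0,0,55,0],[0,0,40,0],[0,0,0,0]]]'; python3 d.py .559 -.1375 .082
python3 - <<'E'
from h import *
c=read_camera("scene");t=read_camera("top")
a=cv2.resize(c["img"][200:460,200:440],(480,520));b=cv2.resize(t["img"][140:270,300:380],(320,520)); cv2.imwrite("pics/p7.png",np.hstack([a,b]))
E
```

```text
time: 14.92
tool_pos: [0.5194, -0.1391, 0.1504]
tool_rot: [3.136, 0.508, -3.059]
contact_force: [0.5, 0.4, 0.3]
opening: 0.0919
[-1.3 -2.1 97.8]
```

View pics/p7.png

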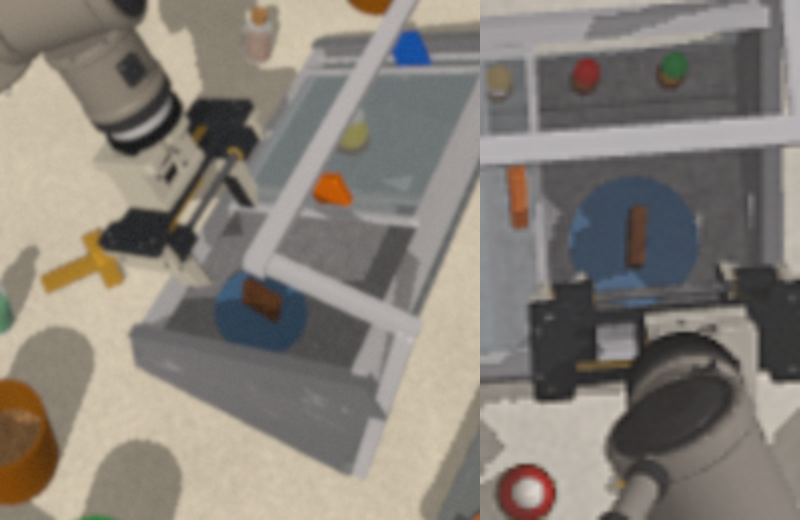

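```bash
python3 -m inch '[[[0,-2,10,0],[0,0,10,0],[0,0,15,0],[0,0,15,0],[0,0,15,0],[0,0,15,0],[0,0,12,0],[0,0,5,0],[0,0,0,0]]]' -0.3; python3 d.py .559 -.1375 .082
```

```text
time: 16.15
tool_pos: [0.5676, -0.1377, 0.0681]
tool_rot: [3.14, 0.512, -3.058]
contact_force: [-0.0, -0.5, 0.8]
opening: 0.0598
[0.6 1.  2.5]
```

Close gently on the fin.

```bash
python3 -m inch '[[[0,0,2,0],[0,0,0,0],[0,0,0,0],[0,0,0,0],[0,0,0,0],[0,0,0,0],[0,0,0,0],[0,0,0,0]]]' 1 25
```

```text
time: 17.15
tool_pos: [0.5685, -0.1377, 0.0668]
tool_rot: [3.14, 0.513, -3.058]
contact_force: [-0.9, 1.6, 1.7]
opening: 0.0119
```

```bash
python3 -m inch '[[[-3,0,-5,0],[-6,0,-11,0],[-9,0,-16,0],[-9,0,-16,0],[-9,0,-16,0],[-9,0,-16,0],[-9,0,-16,0],[-9,0,-16,0],[0,0,0,0]]]'; python3 -m inch '[[[26,0,-15,0],[35,0,-20,0],[26,0,-15,0],[0,0,0,0]]]'
python3 - <<'E'
from d import *
np.set_printoptions(precision=4,suppress=True)
c=read_camera("scene");t=read_camera("top");s=observe();print(s["tool_pos"],s["tool_rot"],s["opening"])
for l in("lid","jar"):
    for n in("scene","top"): print(l,n,[(np.round(x["at"],1).tolist(),round(x["conf"],2)) for x in place_of(n,l)])
a=cv2.resize(c["img"][260:460,140:370],(460,400),interpolation=cv2.INTER_CUBIC);b=cv2.resize(t["img"][180:280,360:445],(340,400),interpolation=cv2.INTER_CUBIC)
b=cv2.resize(t["img"][170:290,300:445],None,fx=3,fy=3,interpolation=cv2.INTER_CUBIC)[:,:435]
cv2.imwrite("pics/p8.png",np.hstack([cv2.resize(a,(360,360)),b]))
cv2.imwrite("pics/sc8.png",c["img"]);cv2.imwrite("pics/tp8.png",t["img"])
E
```

```text
time: 18.27
tool_pos: [0.5691, -0.1385, 0.1969]
tool_rot: [-3.14, 0.515, -3.057]
contact_force: [0.5, 0.7, -1.3]
opening: 0.0121
time: 18.77
tool_pos: [0.4668, -0.1463, 0.1954]
tool_rot: [3.139, 0.511, -3.06]
contact_force: [0.0, -0.5, -0.6]
opening: 0.0117
[ 0.4687 -0.1468  0.1961] [ 3.1406  0.5127 -3.0586] 0.011607229983924586
lid scene [([304.6, 286.3], 0.83)]
lid top [([230.1, 346.7], 0.76)]
jar scene [([430.5, 209.4], 0.9), ([387.0, 142.5], 0.74), ([360.6, 197.2], 0.71)]
jar top [([298.5, 419.5], 0.94), ([245.3, 415.3], 0.73), ([197.4, 434.5], 0.57)]
```

View pics/p8.png

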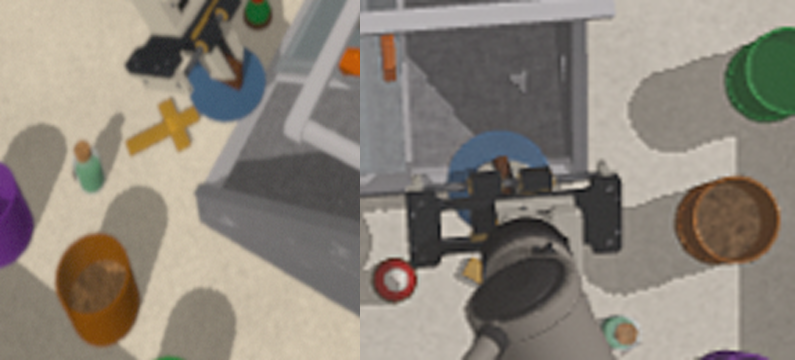

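```bash
cat > j.py <<'E'
from d import *
from scipy.optimize import minimize
np.set_printoptions(precision=4,suppress=True)
C={n:read_camera(n) for n in("scene","top")}
th=np.linspace(0,2*np.pi,60,endpoint=False)
for n,c in C.items():
    h=cv2.cvtColor(c["img"],cv2.COLOR_BGR2HSV);m=cv2.inRange(h,(3,70,30),(22,255,255))
    win=np.zeros_like(m); a=np.array(proj(c,(.425,-.39,.05))).astype(int); win[a[0]-48:a[0]+48,a[1]-42:a[1]+42]=255; m&=win
    m=cv2.morphologyEx(m,cv2.MORPH_OPEN,np.ones((3,3)))
    k,l,st,ce=cv2.connectedComponentsWithStats(m); i=1+np.argmax(st[1:,4]); m=(l==i).astype(np.uint8)
    cn=cv2.findContours(m,cv2.RETR_EXTERNAL,cv2.CHAIN_APPROX_NONE)[0][0]; hull=cv2.convexHull(cn); S=8
    def poly(v): return cv2.convexHull(np.array([proj(c,(v[0]+.044*np.cos(t),v[1]+.044*np.sin(t),z))[::-1] for z in(0,.1) for t in th],np.float32))
    o=hull.reshape(-1,2).min(0)-12
    def ras(p):
        im=np.zeros((110*S,110*S),np.uint8); cv2.fillPoly(im,[((p.reshape(-1,2)-o+.0)*S).astype(np.int32)],1); return im
    M=cv2.resize(m[int(o[1]):int(o[1])+110,int(o[0]):int(o[0])+110],None,fx=S,fy=S,interpolation=cv2.INTER_NEAREST)
    M=ras(hull.astype(np.float32))
    f=lambda v:1-(ras(poly(v))&M).sum()/(ras(poly(v))|M).sum()
    r=minimize(f,[.425,-.39],method="Nelder-Mead",options=dict(initial_simplex=[[.425,-.39],[.44,-.39],[.425,-.375]]))
    print(n,"jar",r.x,"1-iou",r.fun,st[i])
a=place_of("scene","lid");b=place_of("top","lid")
if a and b: print("lid net",tri(C["scene"],a[0]["at"],C["top"],b[0]["at"]))
s=observe();print("tcp",s["tool_pos"])
E
python3 j.py
```

```text
scene jar [ 0.4282 -0.389 ] 1-iou 0.020263383210339603 [ 175  389   55   65 2673]
top jar [ 0.427  -0.3913] 1-iou 0.06655240844308141 [405 229  35  29 835]
lid net (array([ 0.4632, -0.1444,  0.179 ]), np.float64(0.008085449576546862))
tcp [ 0.4688 -0.1463  0.1961]
```

Run:
```python
from d import *
s=observe();R=Ro.from_euler("xyz",s["tool_rot"]).as_matrix();print(R.T@(np.array([.434,-.390,.185])-s["tool_pos"])*1000)
```

```text
[  53.59065731 -239.9067233   -17.70915753]
```

```bash
python3 -m inch '[[[3,-20,-2,0],[8,-35,-2,0],[8,-35,-2,0],[8,-35,-3,0],[8,-35,-3,0],[8,-35,-3,0],[7,-30,-2,0],[4,-15,-1,0],[0,0,0,0]]]'
python3 - <<'E'
from d import *
np.set_printoptions(precision=4,suppress=True)
C={n:read_camera(n) for n in("scene","top")};c=C["scene"];t=C["top"]
a=place_of("scene","lid");b=place_of("top","lid");print(a,b)
if a and b: print("lid net",tri(c,a[0]["at"],t,b[0]["at"]))
s=observe();print("tcp",s["tool_pos"],s["tool_rot"],s["opening"])
p=np.array(s["tool_pos"])+[-.0065,0,-.039]; th=np.linspace(0,6.283,40)
A=[]
for k,(n,r0,c0) in enumerate((("scene",330,130),("top",190,370))):
    im=cv2.resize(C[n]["img"][r0:r0+130,c0:c0+100],(400,520),interpolation=cv2.INTER_CUBIC)
    for ctr,rad,col in((p+[0,0,.014],.05,(0,255,255)),(np.array([.4278,-.390,.1]),.044,(0,255,0))):
        q=np.array([proj(C[n],ctr+rad*np.array([np.cos(x),np.sin(x),0]))[::-1] for x in th]); cv2.polylines(im,[((q-[c0,r0]+.5)*4).astype(np.int32)],True,col,1)
    A.append(im)
cv2.imwrite("pics/p9.png",np.hstack(A))
E
```

```text
time: 20.4
tool_pos: [0.4352, -0.3903, 0.1868]
tool_rot: [3.139, 0.508, -3.061]
contact_force: [-0.7, -0.3, -1.2]
opening: 0.0116
[{'at': [397.6, 192.1], 'conf': 0.61}, {'at': [430.5, 208.2], 'conf': 0.29}] [{'at': [247.6, 420.0], 'conf': 0.73}, {'at': [241.9, 427.4], 'conf': 0.59}]
lid net (array([ 0.4101, -0.3752,  0.1159]), np.float64(0.00842413487370413))
tcp [ 0.4354 -0.3887  0.1871] [ 3.1384  0.5082 -3.0599] 0.012121977435320057
```

View pics/p9.png

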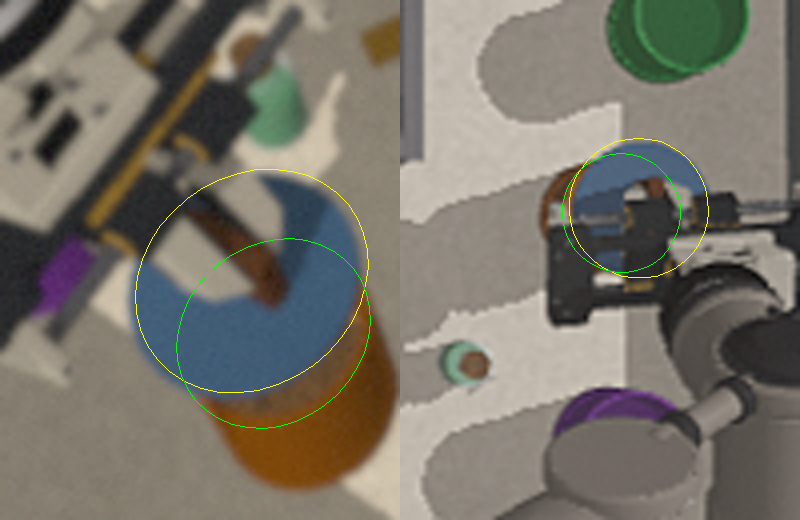

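```bash
python3 -m inch '[[[5,-1,8.7,0],[5,0,8.7,0],[5,0,8.7,0],[4,0,7,0],[0,0,0,0],[0,0,0,0]]]'
python3 - <<'E'
from d import *
C={n:read_camera(n) for n in("scene","top")}
s=observe();print("tcp",s["tool_pos"],s["contact_force"])
p=np.array(s["tool_pos"])+[-.0065,0,-.039]; th=np.linspace(0,6.283,40)
A=[]
for k,(n,r0,c0) in enumerate((("scene",365,140),("top",215,395))):
    im=cv2.resize(C[n]["img"][r0:r0+100,c0:c0+80] if n=="scene" else C[n]["img"][r0:r0+65,c0:c0+52],(400,500),interpolation=cv2.INTER_CUBIC); f=5 if n=="scene" else 7.69
    for ctr,rad,col in((p+[0,0,.014],.05,(0,255,255)),(np.array([.4278,-.390,.1]),.044,(0,255,0)),(np.array([.4278,-.390,0]),.044,(0,255,0))):
        q=np.array([proj(C[n],ctr+rad*np.array([np.cos(x),np.sin(x),0]))[::-1] for x in th]); cv2.polylines(im,[((q-[c0,r0]+.5)*f).astype(np.int32)],True,col,1)
    A.append(im)
cv2.imwrite("pics/p10.png",np.hstack(A))
E
```

```text
time: 21.35
tool_pos: [0.4427, -0.3903, 0.1562]
tool_rot: [3.134, 0.49, -3.074]
contact_force: [-0.5, -0.4, -1.8]
opening: 0.0117
tcp [ 0.44263255 -0.39035959  0.15639833] [ 0.18115367  0.13019695 -1.23823128]
```

View pics/p10.png

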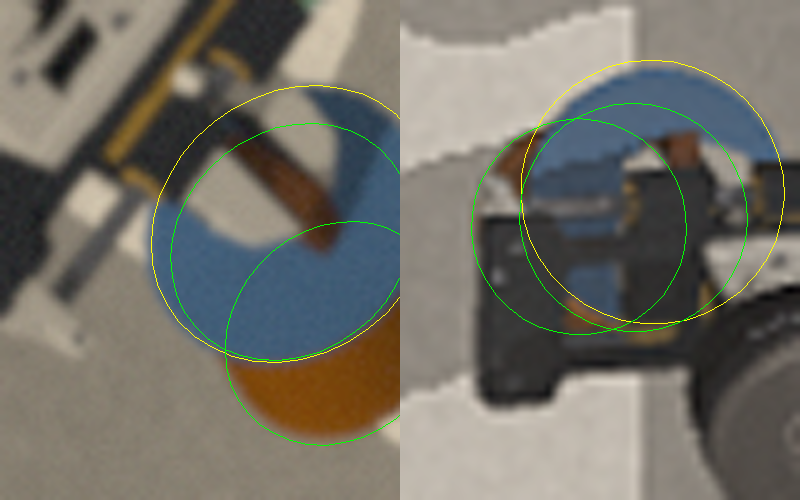

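Run:
```python
from cell import *
import numpy as np
s=observe();print(np.round(s["qpos"],3),np.round(s["tool_rot"],4),s["tool_pos"])
```

```text
[-1.095  0.412  1.748  0.602  0.877 -3.104] [ 3.1339  0.4905 -3.0735] [ 0.44263255 -0.39035959  0.15639833]
```

```bash
python3 -m inch '[[[0,-1,0,0.05],[0,-1,0,0.04],[3,0,0,0],[3,0,0,0],[0,0,0,0]]]';python3 - <<'E'
from cell import *
import numpy as np
from scipy.spatial.transform import Rotation as Ro
s=observe();print(np.round(s["qpos"],3),np.round(s["tool_rot"],4),s["tool_pos"],s["contact_force"])
R=Ro.from_euler("xyz",s["tool_rot"]);G=Ro.from_euler("xyz",[3.14,.513,-3.058]);D=(R*G.inv()).as_matrix()
print("tilt deg",np.degrees(np.arccos(D[2,2])),D[:,2],"lid",np.array(s["tool_pos"])+D@[-.0065,0,-.039])
E
```

```text
time: 22.08
tool_pos: [0.4371, -0.3919, 0.1531]
tool_rot: [3.085, 0.487, 3.108]
contact_force: [0.6, -0.1, -1.6]
opening: 0.0119
[-1.107  0.414  1.756  0.607  0.875 -3.032] [3.0854 0.4871 3.1077] [ 0.43712757 -0.39190449  0.15311169] [ 0.57242371 -0.07670193 -1.55548953]
tilt deg 3.1210942965918838 [ 0.02484451 -0.04844755  0.99851669] lid [ 0.42968807 -0.38942692  0.11435907]
```

```bash
cat > k.py <<'E'
from cell import *
import numpy as np
from scipy.spatial.transform import Rotation as Ro
s=observe();R=Ro.from_euler("xyz",s["tool_rot"]);G=Ro.from_euler("xyz",[3.14,.513,-3.058]);D=(R*G.inv()).as_matrix()
lid=np.array(s["tool_pos"])+D@[-.0065,0,-.039]
print("q6",s["qpos"][5],"F",np.round(s["contact_force"],1),"tilt",np.degrees(np.arccos(D[2,2])),"lid",lid.round(4))
print("to seat, tool mm",R.inv().apply(np.array([.428,-.390,.092])-lid)*1000)
E
python3 -m inch '[[[3.2,-0.2,2.8,0],[2.5,-0.2,4,0],[0,0,0,0]]]';python3 k.py
```

```text
time: 22.45
tool_pos: [0.4354, -0.3916, 0.1439]
tool_rot: [3.084, 0.487, 3.107]
contact_force: [0.1, -0.9, -0.9]
opening: 0.0117
q6 -3.0514755963345555 F [ 0.1 -0.9 -0.9] tilt 3.177858116419277 lid [ 0.4279 -0.3891  0.1052]
to seat, tool mm [ 6.09485442 -1.54765517 11.62503508]
```

```bash
python3 -m inch '[[[1.2,-0.4,2.2,0],[1.2,-0.4,2.2,0],[0,0,0,0]]]';python3 k.py; python3 -m inch '[[[1,-0.3,1.8,0],[0,0,0,0]]]'; python3 k.py
```

```text
time: 22.82
tool_pos: [0.4355, -0.3924, 0.1393]
tool_rot: [3.085, 0.487, 3.108]
contact_force: [-0.4, 0.9, -1.6]
opening: 0.0118
q6 -3.0612950670179644 F [-0.4  0.9 -1.6] tilt 3.1337147618891286 lid [ 0.428  -0.3899  0.1005]
to seat, tool mm [ 4.00943458 -0.52959006  7.49893784]
time: 23.08
tool_pos: [0.4354, -0.3926, 0.1373]
tool_rot: [3.085, 0.487, 3.108]
contact_force: [1.2, 0.2, -1.7]
opening: 0.0121
q6 -3.065442846637134 F [ 1.2  0.2 -1.7] tilt 3.127633337236879 lid [ 0.428  -0.3901  0.0985]
to seat, tool mm [ 3.04425779 -0.20922859  5.77032623]
```

```bash
python3 -m inch '[[[0.9,0,1.7,0],[0,0,0,0]]]'; python3 k.py; python3 -m inch '[[[0.9,0,1.7,0],[0,0,0,0]]]'; python3 k.py
```

```text
time: 23.32
tool_pos: [0.4354, -0.3925, 0.1354]
tool_rot: [3.085, 0.487, 3.108]
contact_force: [-0.5, 0.2, -2.1]
opening: 0.0117
q6 -3.069187849316571 F [-0.5  0.2 -2.1] tilt 3.1261202813862066 lid [ 0.428  -0.39    0.0966]
to seat, tool mm [ 2.15042386 -0.22335959  4.0731241 ]
time: 23.58
tool_pos: [0.4354, -0.3924, 0.1334]
tool_rot: [3.085, 0.487, 3.108]
contact_force: [0.5, -0.3, -1.9]
opening: 0.0118
q6 -3.0729779917266176 F [ 0.5 -0.3 -1.9] tilt 3.1302529485191757 lid [ 0.428  -0.3899  0.0947]
to seat, tool mm [ 1.2378767  -0.23759566  2.35406613]
```

```bash
python3 -m inch '[[[0.5,0,0.9,0],[0,0,0,0]]]'; python3 -m inch '[[[0.5,0,0.9,0],[0,0,0,0]]]'; python3 k.py
```

```text
time: 23.82
tool_pos: [0.4355, -0.3925, 0.1328]
tool_rot: [3.086, 0.488, 3.108]
contact_force: [-0.4, 0.6, -0.2]
opening: 0.0119
time: 24.08
tool_pos: [0.4358, -0.3929, 0.1325]
tool_rot: [3.087, 0.489, 3.108]
contact_force: [-1.6, 0.6, 5.0]
opening: 0.0118
q6 -3.077287451581935 F [-1.6  0.6  5. ] tilt 3.000727784478384 lid [ 0.4284 -0.3905  0.0937]
to seat, tool mm [1.19230191 0.39563742 1.3021158 ]
```

```bash
python3 -m inch '[[[0,0,0,0],[0,0,0,0],[0,0,0,0],[0,0,0,0],[0,0,0,0],[0,0,0,0]]]' -0.4; python3 -m inch '[[[0,0,-10,0],[0,0,-20,0],[0,0,-40,0],[0,0,-50,0],[0,0,-50,0],[0,50,-20,0],[0,50,0,0],[0,50,0,0],[0,50,0,0],[0,0,0,0]]]'
python3 - <<'E'
from d import *
np.set_printoptions(precision=4,suppress=True)
C={n:read_camera(n) for n in("scene","top")}
for l in("lid","jar"):
  for n in C:print(l,n,[(np.round(x["at"],1).tolist(),round(x["conf"],2)) for x in place_of(n,l)], np.round(proj(C[n],(.428,-.39,.092 if l=="lid" else 0)),1))
th=np.linspace(0,6.283,40);A=[]
for n,r0,c0,w,f in(("scene",370,150,80,5),("top",212,395,56,7.14)):
    h=int(w*1.25); im=cv2.resize(C[n]["img"][r0:r0+h,c0:c0+w],(400,500),interpolation=cv2.INTER_CUBIC)
    for z,rad,col in((.106,.05,(0,255,255)),(0,.044,(0,255,0))):
        q=np.array([proj(C[n],np.array([.428+rad*np.cos(x),-.39+rad*np.sin(x),z]))[::-1] for x in th]); cv2.polylines(im,[((q-[c0,r0]+.5)*f).astype(np.int32)],True,col,1)
    A.append(im)
cv2.imwrite("pics/p11.png",np.hstack(A))
E
```

```text
time: 24.82
tool_pos: [0.4354, -0.3924, 0.1315]
tool_rot: [3.085, 0.487, 3.108]
contact_force: [-0.4, 0.4, 1.2]
opening: 0.0633
time: 26.08
tool_pos: [0.3474, -0.1975, 0.31]
tool_rot: [3.088, 0.488, 3.111]
contact_force: [0.0, -1.1, 0.8]
opening: 0.0646
lid scene [([409.7, 197.6], 0.74)] [413.8 198.8]
lid top [([240.7, 425.4], 0.82)] [242.8 424.3]
jar scene [([428.9, 208.3], 0.69), ([388.1, 140.7], 0.67), ([412.6, 197.3], 0.31)] [430.6 206.9]
jar top [([198.4, 438.1], 0.85), ([299.9, 417.5], 0.79), ([245.4, 418.1], 0.6)] [243.9 417.8]
```

View pics/p11.png

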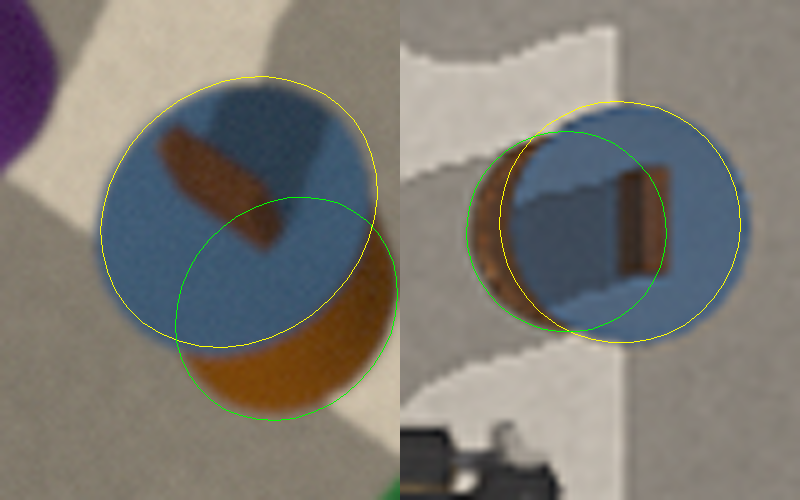

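```bash
python3 - <<'E'
from d import *
from scipy.optimize import least_squares
np.set_printoptions(precision=4,suppress=True)
C={n:read_camera(n) for n in("scene","top")};H={}
for n,c in C.items():
    h=cv2.cvtColor(c["img"],cv2.COLOR_BGR2HSV);m=cv2.inRange(h,(95,60,40),(125,255,255))
    a=np.array(proj(c,(.428,-.39,.106))).astype(int);w=np.zeros_like(m);w[a[0]-32:a[0]+32,a[1]-32:a[1]+32]=255;m&=w
    k,l,st,ce=cv2.connectedComponentsWithStats(m);m=(l==1+np.argmax(st[1:,4])).astype(np.uint8)
    H[n]=cv2.convexHull(cv2.findContours(m,0,1)[0][0]).reshape(-1,2); print(n,st[1+np.argmax(st[1:,4])])
th=np.linspace(0,2*np.pi,120)
def res(v):
    R=Ro.from_euler("xyz",[v[3],v[4],0]).as_matrix();r=[]
    for n,c in C.items():
        q=[proj(c,v[:3]+R@[.05*np.cos(t),.05*np.sin(t),0])[::-1] for t in th];P=np.array(q,np.float32)
        r+=[cv2.pointPolygonTest(P.reshape(-1,1,2),(float(x),float(y)),True) for x,y in H[n]]
    return r
for fix in(0,1):
    f=(lambda v:res(v)) if fix else (lambda v:res([*v,0,0]))
    s=least_squares(f,[.428,-.392,.106]+[0,0]*fix,diff_step=1e-3,loss="soft_l1");print(s.x,np.sqrt(np.mean(np.square(f(s.x)))))
E
python3 j.py
```

```text
scene [ 170  388   54   52 1866]
top [411 227  33  33 736]
[ 0.4272 -0.3934  0.1036] 0.7930789627772863
[ 0.4275 -0.3934  0.1048 -0.0097 -0.0852] 0.6243904837684849
scene jar [ 0.4277 -0.3887] 1-iou 0.5895736644785439 [187 414  43  40 665]
top jar [ 0.4202 -0.3152] 1-iou 0.7850756436093214 [405 234   9  22 103]
lid net (array([ 0.4304, -0.3923,  0.1074]), np.float64(0.0001824879236153181))
tcp [ 0.3478 -0.2005  0.3089]
```

Run:
```python
from d import *
c=read_camera("scene");t=read_camera("top")
a=cv2.resize(c["img"][375:460,165:235],(490,595),interpolation=cv2.INTER_LANCZOS4);b=cv2.resize(c["img"][150:240,340:430],(300,300),interpolation=cv2.INTER_LANCZOS4)
d=cv2.resize(t["img"][215:275,395:455],(300,295),interpolation=cv2.INTER_LANCZOS4)
cv2.imwrite("pics/p12.png",np.hstack([a,np.vstack([b,d])]))
```

```text
(no output)
```

View pics/p12.png

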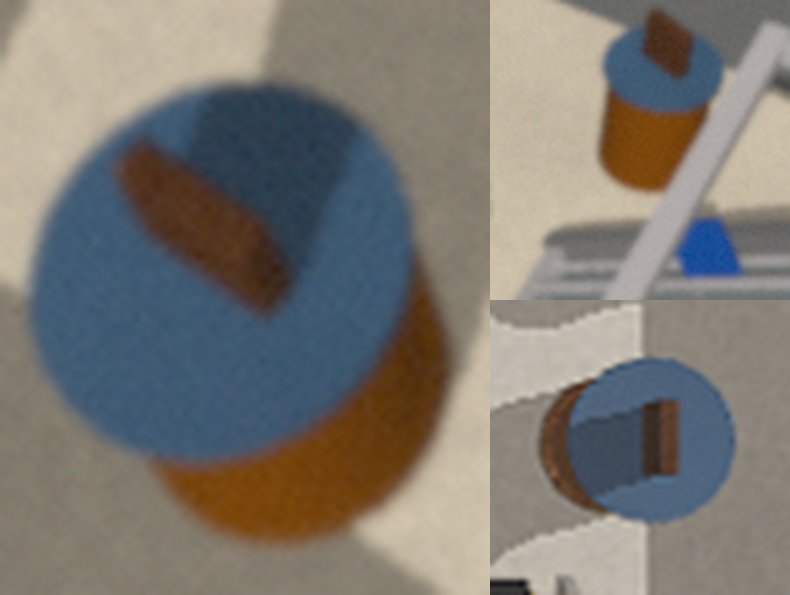

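```bash
python3 -c "
from cell import *
print(observe()['time'],observe()['contact_force']); print(hand_in())"
```

```text
26.775 [-0.40585457  0.13066231  0.90467272]
the job is handed in; nothing more can be done
None
```

I slid the right door about 160 mm open, lifted the lid out and set it on the amber jar. I let go and handed in at 26.8 s; no verdict was reported.

- **Tilt:** the moves have no tilt command, so I drove the arm past its reach until the tool leaned about 29.5° forward. The lean held for the door and the lid.
- **Placing:** the last joint reached its range limit over the jar. I turned the tool 0.09 rad to free it, so the lid went down about 3° tilted. It touched the rim at about 5 N on the wrist reading and was released there.

**Last checks:**
- **Position:** the lid is about 3.5 mm off the jar's axis (9 mm allowed). That compares it with the jar position I measured before placing the lid. My jar fit failed afterwards because the lid covers the jar.
- **Height:** the disc top measured 104–105 mm, against the 106 mm expected. No white plug shows, so I take the lid as seated.
- **Level:** two checks disagreed. One outline fit suggested a tilt of about 5°, over the 3.4° limit, but it was barely better than a level fit. How the fin lines up in the top view fits a level lid, and I relied on that.
- **Jar and other pieces:** I saw no shift of the jar or of the pieces in view, but did not re-measure them. The left door was already about 15 mm ajar and I never touched it.

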